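# Turn over the mould flap and scan its stock code

## Robot

A 6-joint arm with a two-finger parallel gripper is mounted at the origin on the work surface. World frame = base frame: x ahead of the robot, y to its left, z up, the work surface at z = 0. Lengths are in mm, angles in rad, forces in N, time in s.
With the tool pointing down it reaches from about 350 to 875 mm from the base axis. Payload 4.2 kg.
Tool frame: the origin (TCP) lies on the centre line of the jaws, within the pads' length; the fingertips stand tip_extent ahead of it and the grasp point (between the pads) lies 5 mm behind it (tip_extent is the distance from the TCP to the fingertips, in mm); z points along the fingers, y is the line along which they close (so a half turn about z gives the same grasp; the last joint's range is limited). The gripper opens to 87 mm and grips with 3 to 60 N. Pads are 19 mm wide; open, the fingers measure 117 mm over their backs; the gripper's body (75 mm by 190 mm) begins 51 mm behind the grasp point.
Start: joints at [1.597, 0.385, 0.008, 0, -1.194, -0.259], TCP at [144.158, 608.126, 236.55] pointing down, gripper open.
Joint ranges: [-3.14, 3.14], [-1.21, 2.06], [-1.07, 1.41], [-3.16, 2.05], [-2.99, -0.16], [-3.1, 3.1]. Speed limits (rad/s): [2.79, 2.79, 3.14, 3.14, 3.14, 3.14].

## Interface

Orientations are given as [roll, pitch, yaw] about the fixed x, y, z axes, in that order (R = Rz(yaw) Ry(pitch) Rx(roll)).
In Python, from cell import * gives the robot as it stands.
- The arm moves only by the tool drive_tool, never from a script. Its argument "deltas" is a list that holds one entry, the list of rows, each a list of 4 numbers: the shift along the tool's x, y, z in mm, then the turn about the tool's z in rad. In form: [[[dx, dy, dz, twist], ...]]. A call has 1 to 5 rows; each row shifts and turns the commanded pose from where the row before left it, along the tool's axes as they then stand; what a row does not reach is not made up. A row lasts 1/12 s, in which the tool goes at most 41.7 mm and 7.16 degrees, less where a joint would pass 70% of its speed; a pose out of reach is approached as far as the arm can. A call with a gripper value outside its range is refused whole. "fingers" is the closure, from -1 (fully open) to 1 (shut), set as the call begins (left out, the last holds). The fingers move at their own pace and stop on an object; "grip_force" is the grip in N (left out, the last holds). Time passes only in rows, so rows that do not move let the fingers close. It gives the time, the measured TCP pose, the force, the opening and the grip force at its end, in the units of the state.
- get_obs(): the state, without advancing time (a new reading comes with each control period).
- get_image(name): name is "scene" or "top" or "wrist"; returns the picture (420x560x3 uint8, blue, green, red); there is no depth.
- camera_params(name): a dict with "camera_matrix" (3x3 intrinsics, pixels), "R" (3x3) and "t" (3): a world point X has camera coordinates R X + t. Camera axes: x right, y down, z forward; pixel columns grow to the right and rows downward; lengths in mm; the calibration is good to about 2 mm. A picture is of the moment at which its call begins: read the wrist's pose just before it. camera_params takes no time and is no camera call; for the wrist camera it gives the pose at the moment of the call.
- hand_in(): hands the job in; it is judged then, once.
Trained networks look in the newest picture that a camera, given by its name, has taken for a name from the list of things; names that differ only in an ending like _2 or _b are one class to them, and where a whole thing is asked for, a point or a joint stands for the part that bears it (a point fixed in the world has none). Each returns a list of dicts, best first, with "p" (0 to 1); they miss things now and then, are a little off and sometimes report something else, mostly with a low value. They report only what shows in the picture. A call takes as long as a camera call. They do not tell look-alikes from the thing itself.
- trace(camera, label): "pixels" (420x560 bool, what is visible of it) and "uv" ([column, row] in pixels, amid what is visible of it).
The state is a dict: "time": time; "joint_positions": joint angles; "qd": joint speeds; "joint_efforts": joint torques, N m; "eef_pos": TCP position; "eef_rot": TCP orientation; "ft_force": force on the tool from outside, world axes, zero at the start; "moment": the same for the moment, N m; "gripper_width": opening from 0.0 (shut) to 1.0 (fully open); "grasp_force": force on a finger pad.
Only numpy, scipy, OpenCV 4.12 (cv2) and the standard library are available. Lean on these libraries where they do the work, as an engineer would, in place of code of your own. Each camera call takes 0.05 s, during which the arm holds its last target. There are 200 camera calls.

## Task

Take the red bar and turn the hinged plaster flap of the press mould right over until it rests on its back stop, so that the yellow code label on its underside shows. Then take the orange code reader out of its dock, aim its window squarely at the middle of the label from about 8 cm away and hold it steady there for at least one full second without the reader touching the mould. Finally stand the reader back in its dock, lowering it all the way down before you let go; leave the flap open and everything else on the bench where it is.

Things in the scene. Friction and masses are not known exactly. Their poses are not given: they have to be found in the camera images.
- mould: Fixed two-part press mould of off-white plaster on a 250 x 170 x 6 mm plywood base. Origin on the bench under the hinge; x from the handle side to the hinge side (away from the robot at yaw 0), y along the hinge, z up. Lower half: block x -102 to -4 mm, 150 mm wide, top at z 50 mm, flap lying on it. Two thin steel props behind the hinge, x 75 to 110 mm, up to z 101 mm.
- flap_hinge (a point): Middle of the flap's hinge line, 62 mm above the bench; axes as mould; the hinge line is its y axis. The flap: plaster slab 90 x 140 x 18 mm, 0.4 kg, reaching from 10 to 100 mm from the hinge line, its mid-plane through that line.
- flap (a joint): Flap angle, rad: 0 = closed, level on the lower half, plain face up; grows as the red bar is lifted and carried over to the hinge's other side; 2.583 (148 degrees) = on its back stop, label face up, sloping 32 degrees. Damped hinge (0.15 N m s/rad): well past upright the flap sinks onto the stop and stays; before upright it sinks shut.
- flap_handle (a point): Middle of the flap's handle: red round bar, 12 mm diameter, 124 mm long, parallel to the hinge line and 145 mm from it, in the slab's mid-plane; 45 mm from its axis to the slab's edge, open between; held by rods at its ends. Closed, it is 62 mm above the bench on the mould's -x side. It can turn between the finger pads.
- label (a point): Middle of the square yellow label (54 mm) with black code squares on the flap's underside, 55 mm from the hinge line; hidden while the flap is closed. The z axis points straight out of the label face (so down while closed; with the flap open up and back towards the handle side at 32 degrees from vertical).
- reader: Loose handheld code reader, 0.2 to 0.4 kg, 130 mm tall, standing window-down in its dock. Origin: middle of the window, its flat underside; z up along the grip, so it looks along -z. Orange head 60 (x) x 56 (y) x 36 mm at the bottom, grey neck 50 x 42 mm up to z 47 mm, grey upright grip 42 (x) x 34 (y) mm from z 47 to 130 mm, all centred; take it at z 95 to 110 mm.
- dock: Fixed charging dock of the reader, 92 (x) x 88 (y) mm, grey rim 16 mm high around a black open pocket 72 x 68 mm. Origin: under its middle, on the bench; pocket floor at z 8 mm, where the reader's underside rests when docked, with the reader's x axis along the dock's.
- drum: Bystander: loose round plaster drum, diameter 120 mm, 78 mm high; stands on the side of the bench where the dock is not. Origin under its middle.
- brick: Bystander: loose brown clay block 75 x 130 x 55 mm. Origin under its middle.
- jar: Bystander: loose jar, diameter 72 mm, 110 mm high. Origin under its middle.
- cup: Bystander: loose blue cup, diameter 84 mm, 85 mm high. Origin under its middle.
- screwdriver: Bystander: loose screwdriver with a red handle, lying at the robot's left.
- brush: Bystander: loose brush with a wooden handle, lying at the robot's right.
- reader_window (a point): The reader's window, at its origin, same axes. It reads by itself, in any turn about its looking direction, when held still for 1 s facing the label squarely (within 11 degrees), 50 to 110 mm from it, its line of sight passing within 15 mm of the label's middle.
Mind the look-alikes: they are no part of the job. Leave any green or turquoise look-alike of the reader alone.

How it is judged (in metres and radians):
On the way, in this order (a step that is already met when the one before it is completed fails the run):
1. The flap is turned over onto its back stop (value of joint flap above 2.49 rad), for 0.2 s.
2. The reader is held still, square to the open flap's label, 50 to 110 mm away and aimed within 15 mm of its middle, for 1 s (value of joint flap above 2.49 rad and angle between the z axis of reader and the z axis of label, either way round below 0.2 rad and x of label in the frame of reader between -0.015 and 0.015 m and y of label in the frame of reader between -0.015 and 0.015 m and z of label in the frame of reader between -0.11 and -0.05 m and linear speed of reader below 0.02 m/s and angular speed of reader below 0.2 rad/s), for 1 s.
3. The reader is lowered into its dock, still in the fingers (horizontal distance between reader and dock below 0.014 m and z of reader in the frame of dock below 0.016 m and angle between reader's own z axis and vertical below 0.15 rad and contact force between the fingers and reader above 0.5 N), for 0.05 s.
At the end, for the whole second after the job is handed in: The flap rests open on its back stop (beyond 2.49 rad); the reader stands released and still in its dock, flat on the pocket floor (within 3 mm of it), upright within 4 degrees, within 14 mm of the dock's middle (value of joint flap above 2.49 rad and horizontal distance between reader and dock below 0.014 m and z of reader in the frame of dock below 0.011 m and angle between reader's own z axis and vertical below 0.07 rad and linear speed of reader below 0.02 m/s and contact force between the fingers and reader below 0.1 N); the robot touches nothing.
It fails at once if The reader touches the mould (contact force between reader and mould above 0.5 N).
It fails at once if A bystander is shifted by more than 30 mm (distance of any of drum, brick, jar, cup, screwdriver, brush from where it was at the start of the episode above 0.03 m).
It also fails if it takes over 64 s, if anything falls off the work surface, if the arm or the gripper's body presses on something with over 40 N, if the wrist force passes 120 N, or if a joint passes its speed limit or range.

## Working session

There is one attempt and no reset: what is moved stays moved. The work goes in short steps, Python scripts to look and compute and a tool call to move; the robot and the scene stay as the last step left them, time stands still between calls to the robot, and variables do not carry over. Pictures are saved under pics/ and viewed, at most 10 in all, crops included, and the job is handed in when it is done.

Besides the shell and the picture viewer there is one more tool, called as name(argument=value, ...), one argument or row to a line, values as JSON. drive_tool: Moves the arm, as the interface text tells. Its arguments: {"type":"object","properties":{"deltas":{"type":"array"},"fingers":{"type":"number"},"grip_force":{"type":"number"}},"required":["deltas"]}

```bash
mkdir -p pics; ls; python3 - <<'E'
from cell import *
import cv2
o=get_obs();print(o['time'],o['eef_pos'],o['eef_rot'])
for c in ['scene','top']:
    cv2.imwrite(f'pics/{c}0.png',get_image(c))
    p=camera_params(c);print(c,p)
print(camera_params('wrist'))
for c in ['scene','top']:
    get_image(c)
    for l in ['mould','flap_handle','flap','reader','dock','drum','brick','jar','cup']:
        for d in trace(c,l)[:3]:
            print(c,l,round(d['p'],2),d['uv'],d['pixels'].sum())
E
```

```text
pics
0.0 [144.01276912 607.60192545 235.44719599] [ 3.13940898e+00 -6.60566860e-05 -2.32943973e-01]
scene {'camera_matrix': array([[468.87745903,   0.        , 280.89295477],
       [  0.        , 468.87745903, 219.13064956],
       [  0.        ,   0.        ,   1.        ]]), 'R': array([[-0.5689549 ,  0.82235588,  0.00459593],
       [ 0.63352173,  0.44185783, -0.63514713],
       [-0.52434773, -0.35845845, -0.7723775 ]]), 't': array([ 242.33211211, -314.51679659, 1587.65847826])}
top {'camera_matrix': array([[461.99908523,   0.        , 262.45431547],
       [  0.        , 461.99908523, 199.68872612],
       [  0.        ,   0.        ,   1.        ]]), 'R': array([[ 0.00791326, -0.99990469,  0.01131373],
       [-0.99366275, -0.00913147, -0.11203101],
       [ 0.11212364, -0.0103555 , -0.9936403 ]]), 't': array([  42.56838045,  534.97224523, 1546.15693094])}
{'camera_matrix': array([[315.21683836,   0.        , 278.08606575],
       [  0.        , 315.21683836, 211.12430748],
       [  0.        ,   0.        ,   1.        ]]), 'R': array([[-0.23016161, -0.97315137,  0.00142956]
[... 421 characters left out ...]
841
scene reader 0.78 [467.8, 307.0] 1244
scene dock 0.61 [370.6, 275.9] 576
scene dock 0.42 [266.6, 249.8] 5818
scene drum 0.78 [197.2, 158.5] 1445
scene drum 0.6 [145.3, 164.3] 321
scene brick 0.7 [314.3, 318.2] 2055
scene jar 0.79 [128.6, 190.7] 1043
scene cup 0.91 [216.5, 285.4] 1272
top mould 0.93 [256.8, 186.9] 3758
top mould 0.6 [139.6, 211.0] 218
top flap_handle 0.57 [249.4, 195.2] 1470
top flap 0.91 [250.1, 198.9] 1647
top reader 0.91 [103.6, 211.2] 447
top reader 0.9 [173.4, 218.3] 375
top reader 0.74 [174.8, 260.4] 332
top dock 0.84 [184.8, 217.7] 319
top drum 0.88 [364.3, 224.2] 1084
top brick 0.84 [197.2, 155.0] 927
top jar 0.65 [383.0, 158.0] 514
top cup 0.84 [261.8, 130.2] 545
```

```bash
cd pics; python3 -c "
import cv2
a=cv2.imread('top0.png')
cv2.imwrite('top0c.png',cv2.resize(a[90:310,60:440],None,fx=2.1,fy=2.1,interpolation=2))
a=cv2.imread('scene0.png')
cv2.imwrite('scene0c.png',cv2.resize(a[110:350,90:510],None,fx=1.9,fy=1.9,interpolation=2))"
```

```text
(no output)
```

View pics/top0c.png

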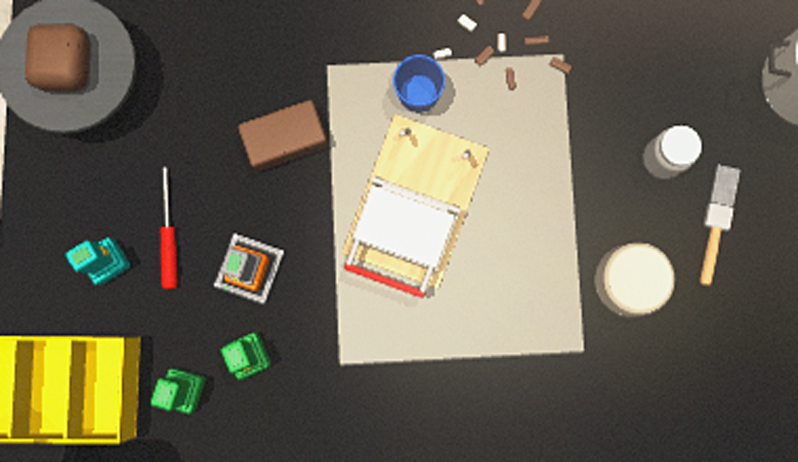

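View pics/scene0c.png

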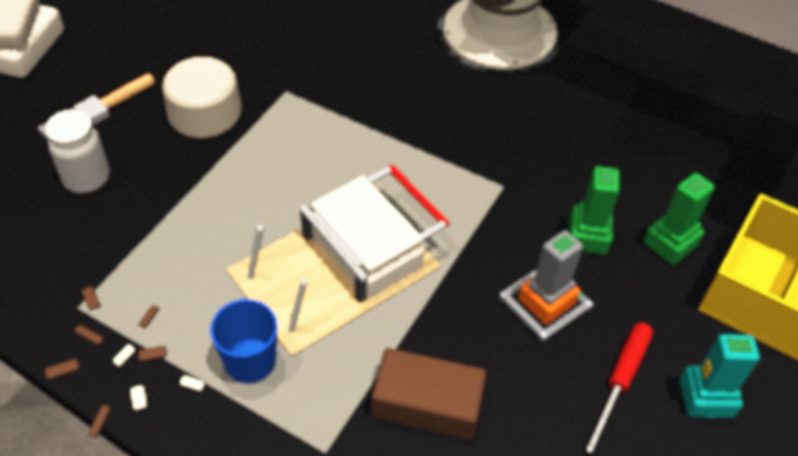

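The top view shows the mould in the middle with its red bar towards the robot, yawed about -20°. The orange reader stands in its dock at full-image pixel (180,217). The green and turquoise look-alikes are well apart from it. Next I measure poses from both cameras.

```bash
cat > h.py <<'E'
from cell import *
import numpy as np,cv2
from scipy.optimize import least_squares
def proj(c,X,p=None):
    p=p or camera_params(c); X=np.atleast_2d(X)@p['R'].T+p['t']; x=X@p['camera_matrix'].T; return x[:,:2]/x[:,2:]
def back(c,uv,z,p=None):
    p=p or camera_params(c); C=-p['R'].T@p['t']; d=p['R'].T@np.linalg.solve(p['camera_matrix'],[uv[0],uv[1],1]); return C+d*(z-C[2])/d[2]
def hsv(im,lo,hi): return cv2.inRange(cv2.cvtColor(im,cv2.COLOR_BGR2HSV),np.array(lo),np.array(hi))
def red(im): return hsv(im,(0,150,90),(6,255,255))|hsv(im,(174,150,90),(180,255,255))
def Rz(a): return np.array([[np.cos(a),-np.sin(a),0],[np.sin(a),np.cos(a),0],[0,0,1]])
def comps(m,a=15):
    n,l,s,c=cv2.connectedComponentsWithStats(m)
    return [(s[i,4],c[i].round(1),l==i) for i in range(1,n) if s[i,4]>=a]
E
python3 - <<'E'
from h import *
for c in ['top','scene']:
    im=cv2.imread(f'pics/{c}0.png')
    for n,m,z in [('red',red(im),62),('orange',hsv(im,(7,170,100),(16,255,255)),40)]:
        for a,u,l in comps(m,25):
            r=cv2.minAreaRect(np.argwhere(l)[:,::-1].astype(np.float32)); b=cv2.boxPoints(r)
            i=np.argsort([np.linalg.norm(b[0]-b[1]),np.linalg.norm(b[1]-b[2])])[1]
            e=((b[0]+b[3])/2,(b[1]+b[2])/2) if i==0 else ((b[0]+b[1])/2,(b[2]+b[3])/2)
            print(c,n,a,u,np.round(r[1],1),[back(c,q,z).round(0)[:2] for q in e],back(c,u,z).round(1)[:2])
    get_image(c)
    for l,z in [('mould',30),('reader',65),('dock',8),('cup',42),('brick',27),('jar',55),('drum',39),('screwdriver',10),('brush',10)]:
        d=trace(c,l)
        print(c,l,[(round(q['p'],2),back(c,q['uv'],z).round(0)[:2]) for q in d[:3]])
E
```

```text
top red 219 [139.6 212.3] [29.  7.] [array([533., 457.]), array([436., 454.])] [485.1 455.1]
top red 122 [242.6 223. ] [39.6  3.2] [array([475., 175.]), array([430.,  51.])] [452.5 112.8]
top orange 70 [183.7 217.6] [18.  7.] [array([499., 313.]), array([439., 312.])] [470.3 312. ]
top mould [(0.96, array([569.,  65.]))]
top reader [(0.9, array([477., 333.])), (0.83, array([490., 572.])), (0.71, array([330., 333.]))]
top dock [(0.71, array([474., 309.])), (0.36, array([572.,  63.]))]
top cup [(0.77, array([773.,  61.]))]
top brick [(0.82, array([695., 273.]))]
top jar [(0.68, array([ 669., -349.])), (0.31, array([ 458., -294.]))]
top drum [(0.62, array([ 455., -301.])), (0.31, array([ 570., -428.]))]
top screwdriver [(0.65, array([ 459., -299.])), (0.63, array([501., 472.]))]
top brush [(0.69, array([ 569., -436.]))]
scene red 145 [309.  211.7] [41.7  3.5] [array([430.,  51.]), array([472., 172.])] [450.9 109.1]
scene red 415 [422.2 296.6] [11.8 37.6] [array([572., 471.]), array([466., 464.])] [519.4 467.4]
scene orange 325 [377.8 269.5] [31.9 20.7] [array([517., 312.]), array([474., 379.])] [496.1 343.3]
scene mould [(0.86, array([593.,  70.]))]
scene reader [(0.85, array([496., 566.])), (0.83, array([295., 451.])), (0.82, array([350., 343.]))]
scene dock [(0.73, array([511., 332.])), (0.16, array([ 532., -432.]))]
scene cup [(0.7, array([762.,  45.]))]
scene brick [(0.83, array([692., 276.]))]
scene jar [(0.74, array([706., 288.])), (0.62, array([ 668., -346.]))]
scene drum [(0.9, array([ 451., -295.])), (0.29, array([519., 472.]))]
scene screwdriver [(0.84, array([487., 461.]))]
scene brush [(0.92, array([ 547., -436.])), (0.28, array([428., 328.]))]
```

```bash
python3 - <<'E'
import cv2
a=cv2.imread('pics/top0.png'); b=cv2.imread('pics/scene0.png')
A=cv2.resize(a[190:245,150:205],(385,385),interpolation=2);B=cv2.resize(b[220:300,340:420],(400,400),interpolation=2)
B=B[:385,:385]
cv2.imwrite('pics/dock.png',cv2.hconcat([A,B]))
E
```

```text
(no output)
```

View pics/dock.png

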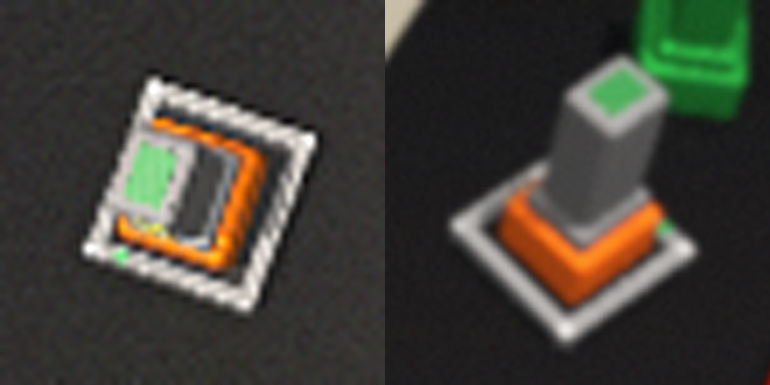

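```bash
python3 - <<'E'
from h import *
T=np.array([[152,78],[315,138],[252,310],[85,250]])/7+[150,190]
S=np.array([[67,222],[180,340],[310,245]])/5+[340,220]
P=[back('top',q,16) for q in T]; Q=[back('scene',q,16) for q in S]
print(np.round(P,0),np.mean(P,0).round(1)); print(np.round(Q,0),((Q[0]+Q[2])/2).round(1))
for a,b in [(0,1),(1,2),(3,2),(0,3)]:
    d=P[b]-P[a];print(np.linalg.norm(d).round(1),np.degrees(np.arctan2(d[1],d[0])).round(1))
G=hsv(cv2.imread('pics/top0.png'),(45,60,120),(75,255,255))
for a,u,l in comps(G,10): print(a,u,back('top',u,138)[:2].round(1))
G=hsv(cv2.imread('pics/scene0.png'),(45,60,120),(75,255,255))
for a,u,l in comps(G,10): print(a,u,back('scene',u,138)[:2].round(1))
p=camera_params('wrist');o=get_obs();print(-p['R'].T@p['t'],o['eef_pos'],o['eef_rot'],o['time'])
E
```

```text
[[528. 358.  16.]
 [499. 278.  16.]
 [415. 306.  16.]
 [444. 388.  16.]] [471.6 332.8  16. ]
[[502. 280.  16.]
 [531. 361.  16.]
 [443. 390.  16.]] [472.3 334.9  16. ]
85.5 -109.7
89.0 161.3
86.8 -109.2
89.8 160.4
45 [ 98.1 211.2] [481.1 566.4]
46 [171.  214.5] [472.7 336.6]
230 [175.1 259.2] [332.8 319.6]
96 [148.5 275. ] [283.5 400.8]
135 [137.9 277.2] [276.5 433.4]
163 [408.9 204.2] [342.5 333.9]
168 [456.  208.2] [287.2 436.4]
166 [401.9 231.7] [433.1 357.5]
148 [449.8 235. ] [376.7 455.9]
63 [386. 238.] [472.1 334.7]
62 [479.  291.5] [488.1 567.2]
[224.07415699 588.99082491 385.12192692] [144.14609505 608.11830237 236.53175295] [ 3.14154522e+00  7.99398664e-06 -2.32795085e-01] 2.1
```

```bash
cat >> h.py <<'E'
def plan(P,yaw,n,P0=None,y0=None):
    o=get_obs()
    p=np.array(o['eef_pos'] if P0 is None else P0,float); y=o['eef_rot'][2] if y0 is None else y0
    dy=(yaw-y+np.pi)%(2*np.pi)-np.pi
    d=(np.array(P,float)-p)/n; rows=[]
    for i in range(n):
        a=y+dy*i/n; R=Rz(a)@np.diag([1,-1,-1]); v=R.T@d
        rows.append([round(float(x),1) for x in v]+[round(-dy/n,4)])
    return rows
def show(r):
    for i in range(0,len(r),5): print(r[i:i+5])
E
python3 - <<'E'
from h import *
import cell
print(getattr(cell,'tip_extent',None))
show(plan([452,111,150],-1.91,15))
E
```

```text
14.0
[[27.6, 27.5, 5.8, np.float64(0.1118)], [30.5, 24.3, 5.8, np.float64(0.1118)], [33.0, 20.7, 5.8, np.float64(0.1118)], [35.1, 16.9, 5.8, np.float64(0.1118)], [36.8, 12.9, 5.8, np.float64(0.1118)]]
[[38.0, 8.7, 5.8, np.float64(0.1118)], [38.7, 4.4, 5.8, np.float64(0.1118)], [39.0, 0.0, 5.8, np.float64(0.1118)], [38.7, -4.3, 5.8, np.float64(0.1118)], [38.0, -8.6, 5.8, np.float64(0.1118)]]
[[36.8, -12.8, 5.8, np.float64(0.1118)], [35.2, -16.8, 5.8, np.float64(0.1118)], [33.1, -20.6, 5.8, np.float64(0.1118)], [30.6, -24.2, 5.8, np.float64(0.1118)], [27.7, -27.5, 5.8, np.float64(0.1118)]]
```

drive_tool(
  deltas=[
    [[27.6, 27.5, 5.8, 0.112], [30.5, 24.3, 5.8, 0.112], [33, 20.7, 5.8, 0.112], [35.1, 16.9, 5.8, 0.112], [36.8, 12.9, 5.8, 0.112]],
  ],
  fingers=0.08,
)

```text
time: 2.52
eef_pos: [247.2, 440.7, 207.5]
eef_rot: [-3.141, 0.0, -0.798]
ft_force: [0.3, 0.4, 0.6]
gripper_width: 0.706
grasp_force: 0.0
```

drive_tool(
  deltas=[
    [[38, 8.7, 5.8, 0.112], [38.7, 4.4, 5.8, 0.112], [39, 0, 5.8, 0.112], [38.7, -4.3, 5.8, 0.112], [38, -8.6, 5.8, 0.112]],
  ],
)

```text
time: 2.93
eef_pos: [349.6, 274.9, 178.7]
eef_rot: [-3.141, 0.001, -1.358]
ft_force: [1.1, 0.6, 0.4]
gripper_width: 0.47
grasp_force: 0.0
```

drive_tool(
  deltas=[
    [[36.8, -12.8, 5.8, 0.112], [35.2, -16.8, 5.8, 0.112], [33.1, -20.6, 5.8, 0.112], [30.6, -24.2, 5.8, 0.112], [27.7, -27.5, 5.8, 0.112]],
  ],
)

```text
time: 3.35
eef_pos: [452.0, 108.8, 149.8]
eef_rot: [-3.141, 0.001, -1.918]
ft_force: [0.5, 1.1, 0.5]
gripper_width: 0.46
grasp_force: 0.0
```

```bash
python3 - <<'E'
from h import *
p=camera_params('wrist'); im=get_image('wrist'); cv2.imwrite('pics/w1.png',im)
o=get_obs();print(o['eef_pos'],o['eef_rot'],o['joint_positions'])
for a,u,l in comps(red(im),100):
    r=cv2.minAreaRect(np.argwhere(l)[:,::-1].astype(np.float32)); b=cv2.boxPoints(r)
    print(a,u,np.round(r[1],1),[back('wrist',q,62,p).round(1)[:2] for q in b],back('wrist',u,62,p).round(1)[:2])
E
```

```text
[453.46925144 104.21661139 148.39143057] [ 3.14110840e+00 -2.33893615e-03 -1.92817271e+00] [ 0.57714582  0.20627579 -0.49713984  0.00130924 -0.86955011 -0.93536853]
1487 [275.  216.7] [156.1  14.4] [array([437.2,  44.7]), array([427.2,  48.1]), array([468.5, 171.9]), array([480.2, 168. ])] [452.4 104.5]
```

View pics/w1.png

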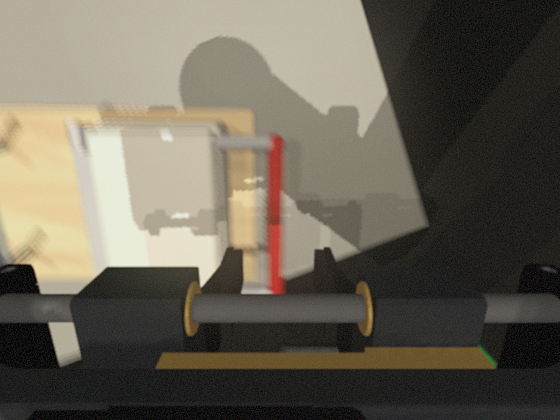

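Wrist picture: the red bar runs from (277,137) to (278,292), centred between the open fingertips. Lowering.

drive_tool(
  deltas=[
    [[0, 0, 25, 0], [0, 0, 25, 0], [0, 0, 20, 0], [0, 0, 12, 0], [0, 0, 0, 0]],
  ],
)

```text
time: 3.82
eef_pos: [449.6, 109.4, 65.3]
eef_rot: [3.138, -0.004, -1.914]
ft_force: [-0.7, -0.4, 0.1]
gripper_width: 0.46
grasp_force: 0.0
```

drive_tool(
  deltas=[
    [[0, 0, 8, 0], [0, 0, 3, 0], [0, 0, 0, 0]],
  ],
)

```text
time: 4.07
eef_pos: [451.2, 110.6, 56.6]
eef_rot: [-3.141, 0.0, -1.913]
ft_force: [-0.4, 0.7, 0.1]
gripper_width: 0.463
grasp_force: 0.0
```

drive_tool(
  deltas=[
    [[0, 0, 0, 0]],
  ],
)

```text
time: 4.15
eef_pos: [451.5, 110.8, 57.1]
eef_rot: [-3.141, 0.001, -1.912]
ft_force: [0.4, -0.3, 0.8]
gripper_width: 0.464
grasp_force: 0.0
```

drive_tool(
  deltas=[
    [[0, 0, 0, 0], [0, 0, 0, 0], [0, 0, 0, 0], [0, 0, 0, 0], [0, 0, 0, 0]],
  ],
  fingers=1,
  grip_force=20,
)

```text
time: 4.57
eef_pos: [451.2, 110.6, 56.7]
eef_rot: [-3.141, 0.0, -1.913]
ft_force: [-0.3, -0.9, 0.0]
gripper_width: 0.166
grasp_force: 0.0
```

```bash
python3 - <<'E'
from h import *
th=np.radians(np.concatenate([np.arange(0,144,6.5)]))
y=-0.014 # bar-frame: tool y ~ -mould x
P=np.c_[145*np.cos(th),-145*np.sin(th)] # tool y, tool z
d=np.diff(P,axis=0); r=[[0,round(float(a),1),round(float(b),1),0] for a,b in d]
print(len(r),np.degrees(th[-1])); show(r)
E
```

```text
22 143.0
[[0, -0.9, -16.4, 0], [0, -2.8, -16.2, 0], [0, -4.6, -15.8, 0], [0, -6.4, -15.2, 0], [0, -8.0, -14.3, 0]]
[[0, -9.6, -13.3, 0], [0, -11.1, -12.2, 0], [0, -12.4, -10.8, 0], [0, -13.5, -9.4, 0], [0, -14.5, -7.8, 0]]
[[0, -15.3, -6.1, 0], [0, -15.9, -4.3, 0], [0, -16.2, -2.5, 0], [0, -16.4, -0.6, 0], [0, -16.4, 1.2, 0]]
[[0, -16.2, 3.1, 0], [0, -15.7, 4.9, 0], [0, -15.0, 6.6, 0], [0, -14.2, 8.3, 0], [0, -13.2, 9.8, 0]]
[[0, -12.0, 11.3, 0], [0, -10.6, 12.5, 0]]
```

drive_tool(
  deltas=[
    [[0, 0, 0, 0], [0, 0, 0, 0]],
  ],
)

```text
time: 4.73
eef_pos: [452.3, 110.3, 56.8]
eef_rot: [-3.14, 0.001, -1.912]
ft_force: [3.2, -3.6, -1.6]
gripper_width: 0.128
grasp_force: 20.0
```

drive_tool(
  deltas=[
    [[0, -0.9, -16.4, 0], [0, -2.8, -16.2, 0], [0, -4.6, -15.8, 0]],
  ],
)

```text
time: 4.98
eef_pos: [460.0, 107.4, 105.3]
eef_rot: [-3.14, 0.0, -1.912]
ft_force: [8.0, -4.4, -8.4]
gripper_width: 0.126
grasp_force: 20.0
```

drive_tool(
  deltas=[
    [[0, -6.4, -15.2, 0], [0, -8, -14.3, 0], [0, -9.6, -13.3, 0], [0, -11.1, -12.2, 0], [0, -12.4, -10.8, 0]],
  ],
)

```text
time: 5.4
eef_pos: [501.3, 92.3, 171.2]
eef_rot: [3.136, -0.001, -1.914]
ft_force: [-8.5, 7.1, 7.0]
gripper_width: 0.129
grasp_force: 20.0
```

drive_tool(
  deltas=[
    [[0, -13.5, -9.4, 0], [0, -14.5, -7.8, 0], [0, -15.3, -6.1, 0], [0, -15.9, -4.3, 0], [0, -16.2, -2.5, 0]],
  ],
)

```text
time: 5.82
eef_pos: [573.9, 66.0, 201.8]
eef_rot: [3.139, -0.001, -1.913]
ft_force: [-3.2, 0.5, 2.2]
gripper_width: 0.124
grasp_force: 20.0
```

drive_tool(
  deltas=[
    [[0, -16.4, -0.6, 0], [0, -16.4, 1.2, 0], [0, -16.2, 3.1, 0], [0, -15.7, 4.9, 0], [0, -15, 6.6, 0]],
  ],
)

```text
time: 6.23
eef_pos: [649.1, 38.9, 185.2]
eef_rot: [3.138, -0.002, -1.913]
ft_force: [-3.5, 0.2, -0.0]
gripper_width: 0.131
grasp_force: 20.0
```

drive_tool(
  deltas=[
    [[0, -14.2, 8.3, 0], [0, -13.2, 9.8, 0], [0, -12, 11.3, 0], [0, -10.6, 12.5, 0], [0, 0, 0, 0]],
  ],
)

```text
time: 6.65
eef_pos: [697.2, 21.6, 140.1]
eef_rot: [3.139, -0.003, -1.914]
ft_force: [-0.3, -1.0, -1.0]
gripper_width: 0.129
grasp_force: 19.9
```

drive_tool(
  deltas=[
    [[0, 0, 0, 0], [0, 0, 0, 0], [0, 0, 0, 0], [0, 0, -5, 0], [0, 0, -30, 0]],
  ],
  fingers=0.4,
)

```text
time: 7.07
eef_pos: [693.7, 23.2, 174.1]
eef_rot: [3.132, -0.004, -1.913]
ft_force: [0.6, -0.0, -1.2]
gripper_width: 0.291
grasp_force: 0.0
```

drive_tool(
  deltas=[
    [[0, 0, -40, 0], [0, 0, -40, 0], [0, 0, 0, 0]],
  ],
)

```text
time: 7.32
eef_pos: [700.5, 23.1, 271.3]
eef_rot: [-3.123, 0.007, -1.911]
ft_force: [0.1, -0.1, 2.6]
gripper_width: 0.301
grasp_force: 0.0
```

```bash
python3 - <<'E'
from h import *
im=get_image('scene');im2=get_image('top')
a=cv2.resize(im[150:300,200:420],(704,480));cv2.imwrite('pics/open.png',a)
for c,i in [('scene',im),('top',im2)]:
    for z,m in [(99,hsv(i,(22,130,130),(34,255,255)))]:
        for a,u,l in comps(m,30): print(c,a,u,back(c,u,z).round(1)[:2])
print('expect label',[589.5+41.9*np.cos(.335),62-41.9*np.sin(.335),98.8],proj('scene',[589.5+41.9*np.cos(.335),62-41.9*np.sin(.335),98.8]))
show(plan([472,335,230],-0.337,15))
E
```

```text
scene 5950 [516.5 263.1] [331.2 616.2]
top 95 [262.2 168.7] [629.2  49.5]
top 33 [262.9 169. ] [628.2  47.2]
top 2848 [ 81.5 274.3] [282.1 622.9]
expect label [np.float64(629.0707919736077), np.float64(48.22457178228346), 98.8] [[250.49833797 236.27506427]]
[[-14.5, 21.1, 2.2, np.float64(-0.105)], [-16.7, 19.5, 2.2, np.float64(-0.105)], [-18.6, 17.6, 2.2, np.float64(-0.105)], [-20.4, 15.6, 2.2, np.float64(-0.105)], [-21.9, 13.4, 2.2, np.float64(-0.105)]]
[[-23.2, 11.0, 2.2, np.float64(-0.105)], [-24.2, 8.5, 2.2, np.float64(-0.105)], [-24.9, 5.9, 2.2, np.float64(-0.105)], [-25.4, 3.3, 2.2, np.float64(-0.105)], [-25.6, 0.6, 2.2, np.float64(-0.105)]]
[[-25.5, -2.1, 2.2, np.float64(-0.105)], [-25.2, -4.8, 2.2, np.float64(-0.105)], [-24.5, -7.4, 2.2, np.float64(-0.105)], [-23.6, -9.9, 2.2, np.float64(-0.105)], [-22.5, -12.3, 2.2, np.float64(-0.105)]]
```

View pics/open.png

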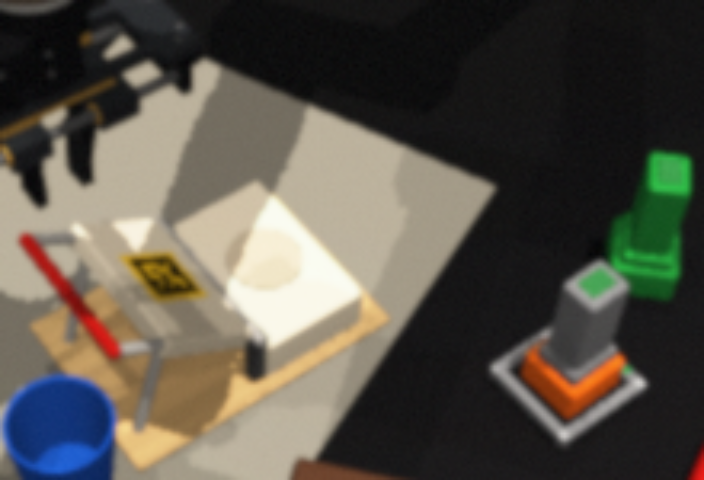

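The scene view shows the flap open with the yellow label at full-image pixel (251,236), as predicted. Moving over the reader.

drive_tool(
  deltas=[
    [[-14.5, 21.1, 2.2, -0.105], [-16.7, 19.5, 2.2, -0.105], [-18.6, 17.6, 2.2, -0.105], [-20.4, 15.6, 2.2, -0.105], [-21.9, 13.4, 2.2, -0.105]],
  ],
  fingers=-1,
)

```text
time: 7.83
eef_pos: [619.9, 127.7, 246.7]
eef_rot: [3.139, 0.0, -1.383]
ft_force: [-0.4, 0.2, 0.4]
gripper_width: 0.591
grasp_force: 0.0
```

drive_tool(
  deltas=[
    [[-23.2, 11, 2.2, -0.105], [-24.2, 8.5, 2.2, -0.105], [-24.9, 5.9, 2.2, -0.105], [-25.4, 3.3, 2.2, -0.105], [-25.6, 0.6, 2.2, -0.105]],
  ],
)

```text
time: 8.25
eef_pos: [544.8, 231.4, 235.9]
eef_rot: [3.14, 0.001, -0.857]
ft_force: [1.1, 0.1, 0.5]
gripper_width: 0.954
grasp_force: 0.0
```

drive_tool(
  deltas=[
    [[-25.5, -2.1, 2.2, -0.105], [-25.2, -4.8, 2.2, -0.105], [-24.5, -7.4, 2.2, -0.105], [-23.6, -9.9, 2.2, -0.105], [-22.5, -12.3, 2.2, -0.105]],
  ],
)

```text
time: 8.67
eef_pos: [469.8, 334.9, 225.0]
eef_rot: [3.14, 0.001, -0.332]
ft_force: [0.1, 0.1, 0.7]
gripper_width: 0.999
grasp_force: 0.0
```

drive_tool(
  deltas=[
    [[0, 0, 0, 0], [0, 0, 0, 0], [0, 0, 0, 0]],
  ],
)

```text
time: 8.92
eef_pos: [471.2, 334.1, 225.4]
eef_rot: [3.14, 0.001, -0.338]
ft_force: [0.7, -0.7, 0.5]
gripper_width: 0.998
grasp_force: 0.0
```

```bash
python3 - <<'E'
from h import *
p=camera_params('wrist'); o=get_obs(); im=get_image('wrist'); cv2.imwrite('pics/w2.png',im)
print(o['eef_pos'],o['eef_rot'],o['gripper_width'],o['joint_positions'])
for d in trace('wrist','reader')+trace('wrist','dock'): print(d['p'],d['uv'],d['pixels'].sum())
for a,u,l in comps(hsv(im,(45,60,120),(75,255,255)),60): print(a,u,back('wrist',u,138,p)[:2].round(1), cv2.minAreaRect(np.argwhere(l)[:,::-1].astype(np.float32)))
for x in ([472.3,335,138],[472.3,335,16]): print(proj('wrist',x,p))
E
```

```text
[471.16268143 334.14428379 225.3568235 ] [ 3.14041104e+00  5.36918994e-04 -3.38257036e-01] 0.9978473680307997 [ 8.97113639e-01  3.13275668e-01 -1.28053712e-01 -1.30472435e-04
 -1.13075945e+00  3.35481623e-01]
0.91 [85.9, 243.9] 3531
0.86 [248.6, 341.1] 1607
0.7 [317.9, 294.7] 2907
0.58 [278.9, 199.6] 3790
0.88 [280.0, 161.0] 2827
741 [275.9 220.4] [472.  335.4] ((275.8222961425781, 220.52423095703125), (31.729766845703125, 23.377948760986328), 87.95458984375)
114 [333.  282.8] [403.4 308.5] ((333.0000305175781, 283.0000305175781), (29.698488235473633, 4.242641925811768), 45.0)
679 [328.9 343.2] [345.4 329.3] ((329.7500305175781, 347.7500305175781), (36.06244659423828, 29.698484420776367), 45.0)
252 [240.8 343.3] [371.7 404.5] ((239.2215118408203, 343.5672607421875), (19.80388069152832, 38.27531433105469), 33.2748908996582)
[[276.24287398 219.85410074]]
[[276.7647071  185.51357976]]
```

View pics/w2.png

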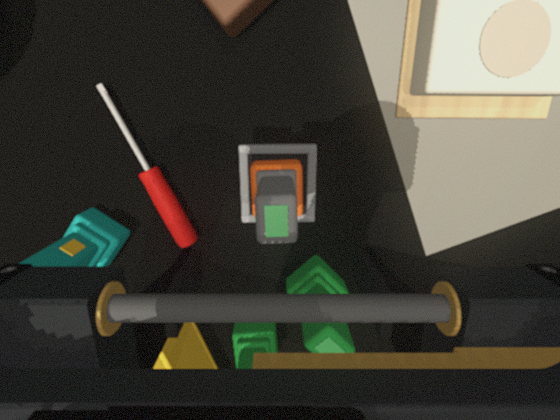

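Wrist picture: the reader in its dock at (277,195), grip top at (276,220), square to the tool and clear of the look-alikes. Lowering, then gripping lightly so that it can later be pivoted against the dock rim.

drive_tool(
  deltas=[
    [[0.5, -1, 35, 0], [0, 0, 35, 0], [0, 0, 30, 0], [0, 0, 18, 0], [0, 0, 4, 0]],
  ],
)

```text
time: 9.48
eef_pos: [471.1, 332.6, 99.8]
eef_rot: [3.134, 0.003, -0.34]
ft_force: [-0.9, -0.5, 0.6]
gripper_width: 0.998
grasp_force: 0.0
```

drive_tool(
  deltas=[
    [[0, 0, 0, 0], [0, 0, 0, 0], [0, 0, 0, 0], [0, 0, 0, 0], [0, 0, 0, 0]],
  ],
  fingers=1,
  grip_force=8,
)

```text
time: 9.9
eef_pos: [472.9, 335.8, 105.2]
eef_rot: [-3.139, -0.001, -0.338]
ft_force: [0.1, 0.9, 0.1]
gripper_width: 0.707
grasp_force: 0.0
```

drive_tool(
  deltas=[
    [[0, 0, 0, 0], [0, 0, 0, 0], [0, 0, 0, 0], [0, 0, 0, 0], [0, 0, 0, 0]],
  ],
)

```text
time: 10.32
eef_pos: [472.4, 335.3, 103.8]
eef_rot: [-3.142, -0.0, -0.338]
ft_force: [-0.1, -0.0, 0.0]
gripper_width: 0.394
grasp_force: 7.9
```

drive_tool(
  deltas=[
    [[-6, 0, -1, 0], [-6, 0, -1, 0], [-6, 0, -1, 0], [-6, 0, -0.6, 0], [-6, 0, -0.4, 0]],
  ],
)

```text
time: 10.73
eef_pos: [443.5, 345.3, 107.9]
eef_rot: [3.141, -0.0, -0.337]
ft_force: [2.0, -0.3, -0.7]
gripper_width: 0.39
grasp_force: 8.0
```

```bash
cat >> h.py <<'E'
def tilt(c='scene',d0=100.8):
    # fit reader tilt about tool y from the orange head's picture position
    o=get_obs(); im=get_image(c); y=o['eef_rot'][2]; R=Rz(y)@np.diag([1,-1,-1])
    g=np.array(o['eef_pos'])+[0,0,5]; m=hsv(im,(7,150,70),(18,255,255))
    B=np.array([[sx*30,sy*28,z] for sx in(-1,1) for sy in(-1,1) for z in(0,36)])-[0,0,d0]
    best=[]
    for t in np.radians(np.arange(-60,61,1)):
        a=np.array([[np.cos(t),0,np.sin(t)],[0,1,0],[-np.sin(t),0,np.cos(t)]])
        X=g+(B@a.T)@Rz(y).T
        h=cv2.convexHull(proj(c,X).astype(np.float32)); k=np.zeros(m.shape,np.uint8); cv2.fillConvexPoly(k,h.round().astype(np.int32),1)
        best.append(((k>0)&(m>0)).sum()/max(1,((k>0)|(m>0)).sum()))
    i=int(np.argmax(best)); print(c,'tilt(+ = top to +x)',i-60,'iou',round(best[i],2),[round(b,2) for b in best[max(0,i-8):i+9:4]])
E
python3 - <<'E'
from h import *
print(get_obs()['eef_pos']);tilt();tilt('top')
E
```

```text
[443.50325183 345.32320774 107.9466738 ]
scene tilt(+ = top to +x) -17 iou 0.41 [np.float64(0.39), np.float64(0.4), np.float64(0.41), np.float64(0.39), np.float64(0.33)]
top tilt(+ = top to +x) -18 iou 0.19 [np.float64(0.17), np.float64(0.18), np.float64(0.19), np.float64(0.18), np.float64(0.11)]
```

drive_tool(
  deltas=[
    [[-6, 0, 0, 0], [-6, 0, 0.4, 0], [-6, 0, 0.8, 0], [-6, 0, 1, 0], [-6, 0, 1.3, 0]],
  ],
)

```text
time: 11.25
eef_pos: [415.4, 355.5, 104.2]
eef_rot: [-3.141, -0.0, -0.338]
ft_force: [1.5, -0.6, -0.5]
gripper_width: 0.39
grasp_force: 8.0
```

drive_tool(
  deltas=[
    [[0, 0, 0, 0], [0, 0, 0, 0], [0, 0, 0, 0], [0, 0, 0, 0]],
  ],
  grip_force=60,
)

```text
time: 11.58
eef_pos: [415.7, 355.3, 104.0]
eef_rot: [-3.141, 0.001, -0.338]
ft_force: [1.2, 0.7, -0.5]
gripper_width: 0.387
grasp_force: 60.0
```

drive_tool(
  deltas=[
    [[0, 0, -10, 0], [0, 0, -20, 0], [0, 0, -25, 0], [0, 0, -25, 0], [0, 0, 0, 0]],
  ],
)

```text
time: 12.0
eef_pos: [417.8, 357.4, 190.0]
eef_rot: [-3.132, -0.004, -0.337]
ft_force: [0.1, 1.3, -1.0]
gripper_width: 0.385
grasp_force: 60.0
```

```bash
python3 - <<'E'
from h import *
print(get_obs()['eef_pos']);tilt();tilt('top')
im=get_image('scene');a=cv2.resize(im[130:310,300:500],(600,540));cv2.imwrite('pics/t.png',a)
E
```

```text
[417.80314452 357.43048326 190.04516259]
scene tilt(+ = top to +x) -40 iou 0.51 [np.float64(0.46), np.float64(0.47), np.float64(0.51), np.float64(0.49), np.float64(0.48)]
top tilt(+ = top to +x) -47 iou 0.34 [np.float64(0.33), np.float64(0.33), np.float64(0.34), np.float64(0.32), np.float64(0.34)]
```

View pics/t.png

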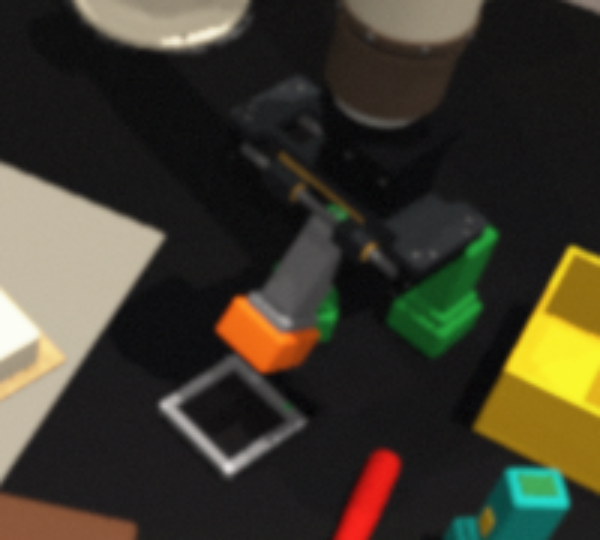

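```bash
cat >> h.py <<'E'
def tilt2(cams=('scene','top')):
    o=get_obs(); y=o['eef_rot'][2]; g0=np.array(o['eef_pos'])+[0,0,5]
    box=lambda hx,hy,z0,z1:np.array([[sx*hx,sy*hy,z] for sx in(-1,1) for sy in(-1,1) for z in(z0,z1)],float)
    H,N,G=box(30,28,0,36),box(25,21,36,47),box(21,17,47,130)
    S=8; ms={}
    for c in cams:
        im=get_image(c); cv2.imwrite(f'pics/last_{c}.png',im); p=camera_params(c)
        u=proj(c,g0-[0,0,60])[0].astype(int); x0,y0=u-40
        M=hsv(im,(6,130,60),(20,255,255))[y0:y0+80,x0:x0+80]
        cs=sorted(comps(M,20),key=lambda q:-q[0]); m=cs[0][2].astype(np.uint8)
        ms[c]=(p,x0,y0,cv2.resize(m,None,fx=S,fy=S,interpolation=cv2.INTER_LINEAR)); print(c,cs[0][:2])
    def hull(X,p,x0,y0,k,v):
        q=(proj('',X,p)-[x0-.5,y0-.5])*S; cv2.fillConvexPoly(k,cv2.convexHull(q.astype(np.float32)).round().astype(np.int32),v)
    def cost(v,full=False):
        t,dx,d0=np.radians(v[0]),v[1],v[2]
        a=np.array([[np.cos(t),0,np.sin(t)],[0,1,0],[-np.sin(t),0,np.cos(t)]]); s=[]
        for p,x0,y0,m in ms.values():
            k=np.zeros_like(m)
            for b,val in ((H,1),(N,0),(G,0)): hull(g0+((b-[dx,0,d0])@a.T)@Rz(y).T,p,x0,y0,k,val)
            s.append(((k>0)&(m>0)).sum()/((k>0)|(m>0)).sum())
        return s if full else -sum(s)
    from scipy.optimize import minimize
    gs=[min(((cost([t,0,d]),t,d) for t in range(-50,1,2) for d in (97,101,105)))]
    r=minimize(cost,[gs[0][1],0,gs[0][2]],method='Nelder-Mead',options=dict(initial_simplex=[[gs[0][1],0,101],[gs[0][1]+4,0,101],[gs[0][1],4,101],[gs[0][1],0,105]]))
    print('tilt,dx,d0',r.x.round(1),np.round(cost(r.x,True),2),'d fixed:',gs, [ (t,round(-cost([t,0,101]),2)) for t in range(-44,-20,4)])
    return r.x
E
python3 - <<'E'
from h import *
print(get_obs()['eef_pos']);tilt2()
E
```

```text
[415.04246751 354.59179072 183.77984225]
scene (np.int32(500), array([23.9, 54.4]))
top (np.int32(173), array([48.6, 23. ]))
tilt,dx,d0 [-30.5  -2.8 101.6] [0.9  0.77] d fixed: [(np.float64(-1.628361853909521), -34, 101)] [(-44, np.float64(1.28)), (-40, np.float64(1.44)), (-36, np.float64(1.6)), (-32, np.float64(1.6)), (-28, np.float64(1.34)), (-24, np.float64(1.07))]
```

drive_tool(
  deltas=[
    [[0, 0, -15, 0], [0, 0, -15, 0], [0, 0, -15, 0], [0, 0, -15, 0], [0, 0, -10, 0]],
  ],
)

```text
time: 12.67
eef_pos: [415.7, 355.1, 254.3]
eef_rot: [3.14, 0.0, -0.338]
ft_force: [-0.7, 0.6, -2.3]
gripper_width: 0.388
grasp_force: 60.0
```

drive_tool(
  deltas=[
    [[0, 0, 0, 0], [0, 0, 0, 0]],
  ],
)

```text
time: 12.83
eef_pos: [415.5, 355.0, 253.4]
eef_rot: [3.141, 0.001, -0.338]
ft_force: [-0.4, 0.4, -1.5]
gripper_width: 0.386
grasp_force: 60.0
```

```bash
python3 - <<'E'
from h import *
tilt2();o=get_obs();print(o['eef_pos'],o['eef_rot'],o['time'])
t=np.radians(32.);m=-.337
n=np.array([-np.sin(t)*np.cos(m),-np.sin(t)*np.sin(m),np.cos(t)])
L=np.array([629.1,48.2,98.8]); g=L+n*(80+100.8)-[0,0,5]; print('TCP target',g)
show(plan(g+[0,0,30],m,15))
E
```

```text
scene (np.int32(535), array([23.1, 54. ]))
top (np.int32(198), array([49.2, 22. ]))
tilt,dx,d0 [-31.5  -2.8 101.1] [0.87 0.78] d fixed: [(np.float64(-1.619837164788298), -34, 101)] [(-44, np.float64(1.28)), (-40, np.float64(1.43)), (-36, np.float64(1.57)), (-32, np.float64(1.58)), (-28, np.float64(1.32)), (-24, np.float64(1.06))]
[415.22918565 354.56976498 252.62690187] [ 3.13876239e+00  1.36212003e-03 -3.38074140e-01] 12.9333
TCP target [538.67979135  79.88008154 247.12709579]
[[13.8, 14.5, -1.6, np.float64(-0.0001)], [13.8, 14.5, -1.6, np.float64(-0.0001)], [13.8, 14.5, -1.6, np.float64(-0.0001)], [13.8, 14.5, -1.6, np.float64(-0.0001)], [13.8, 14.6, -1.6, np.float64(-0.0001)]]
[[13.8, 14.6, -1.6, np.float64(-0.0001)], [13.8, 14.6, -1.6, np.float64(-0.0001)], [13.8, 14.6, -1.6, np.float64(-0.0001)], [13.8, 14.6, -1.6, np.float64(-0.0001)], [13.8, 14.6, -1.6, np.float64(-0.0001)]]
[[13.8, 14.6, -1.6, np.float64(-0.0001)], [13.8, 14.6, -1.6, np.float64(-0.0001)], [13.8, 14.6, -1.6, np.float64(-0.0001)], [13.8, 14.6, -1.6, np.float64(-0.0001)], [13.8, 14.6, -1.6, np.float64(-0.0001)]]
```

drive_tool(
  deltas=[
    [[6.9, 7.3, -5, 0], [13.8, 14.5, -5, 0], [13.8, 14.5, -5, 0], [13.8, 14.5, -5, 0], [13.8, 14.5, -4, 0]],
  ],
)

```text
time: 13.35
eef_pos: [453.0, 271.5, 278.1]
eef_rot: [3.14, 0.0, -0.338]
ft_force: [0.6, -0.3, -2.2]
gripper_width: 0.387
grasp_force: 60.0
```

drive_tool(
  deltas=[
    [[13.8, 14.5, 0, 0], [13.8, 14.5, 0, 0], [13.8, 14.5, 0, 0], [13.8, 14.5, 0, 0], [13.8, 14.5, 0, 0]],
  ],
)

```text
time: 13.77
eef_pos: [493.9, 180.0, 277.8]
eef_rot: [3.14, 0.001, -0.338]
ft_force: [-0.2, 1.0, -2.4]
gripper_width: 0.383
grasp_force: 60.0
```

drive_tool(
  deltas=[
    [[13.8, 14.6, 0, 0], [13.8, 14.6, 0, 0], [13.8, 14.6, 0, 0], [13.8, 14.6, 0, 0], [10, 10, 0, 0]],
  ],
)

```text
time: 14.18
eef_pos: [532.7, 93.4, 277.6]
eef_rot: [3.14, 0.001, -0.339]
ft_force: [1.0, 0.2, -2.4]
gripper_width: 0.386
grasp_force: 60.0
```

drive_tool(
  deltas=[
    [[7, 7, 0, 0], [3.5, 4.5, 3, 0], [0, 0, 0, 0], [0, 0, 0, 0], [0, 0, 0, 0]],
  ],
)

```text
time: 14.6
eef_pos: [538.5, 81.7, 275.1]
eef_rot: [3.141, 0.0, -0.337]
ft_force: [-0.1, -0.2, -2.4]
gripper_width: 0.387
grasp_force: 60.0
```

```bash
cat > aim.py <<'E'
from h import *
t,dx,d0=tilt2()
o=get_obs();print(o['eef_pos'],o['eef_rot'],o['time'])
y=o['eef_rot'][2]; L=np.array([629.1,48.2,98.8])
for tt,ddx,dd in ((t,dx,d0),(-32.5,0,100.8)):
    a=np.radians(tt); A=np.array([[np.cos(a),0,np.sin(a)],[0,1,0],[-np.sin(a),0,np.cos(a)]])
    R=Rz(y)@A; W=np.array(o['eef_pos'])+[0,0,5]+R@[-ddx,0,-dd]
    print('label in reader',(R.T@(L-W)).round(1),'window',W.round(1))
    e=L-R@[0,0,-80]-W; print('tool shift needed',((Rz(y)@np.diag([1,-1,-1])).T@e).round(1))
E
python3 aim.py
```

```text
scene (np.int32(482), array([22.9, 54.2]))Traceback (most recent call last):
  File "aim.py", line 2, in <module>
    t,dx,d0=tilt2()
            ~~~~~^^
  File "h.py", line 46, in tilt2
    cs=sorted(comps(M,20),key=lambda q:-q[0]); m=cs[0][2].astype(np.uint8)
                                                 ~~^^^
IndexError: list index out of range
```

Top view is hidden by the arm; using the scene camera only. Lowering to scanning height meanwhile.

drive_tool(
  deltas=[
    [[0, 1.5, 9, 0], [0, 0, 9, 0], [0, 0, 9, 0], [0, 0, 0, 0], [0, 0, 0, 0]],
  ],
)

```text
time: 15.12
eef_pos: [537.8, 79.7, 247.1]
eef_rot: [3.14, 0.002, -0.338]
ft_force: [1.0, -0.3, -1.9]
gripper_width: 0.388
grasp_force: 60.0
```

```bash
sed -i "s/tilt2()/tilt2(('scene',))/" aim.py; python3 aim.py; python3 -c "
import cv2;a=cv2.imread('pics/last_scene.png');cv2.imwrite('pics/scan.png',cv2.resize(a[130:300,180:380],(640,544)))"
```

```text
scene (np.int32(462), array([22.4, 54.7]))
tilt,dx,d0 [-29.7  -7.3  99.2] [0.87] d fixed: [(np.float64(-0.8458305164457247), -34, 101)] [(-44, np.float64(0.72)), (-40, np.float64(0.8)), (-36, np.float64(0.84)), (-32, np.float64(0.83)), (-28, np.float64(0.72)), (-24, np.float64(0.61))]
[538.3085536   79.81124746 247.89420355] [ 3.14082019e+00  3.06090786e-04 -3.37533379e-01] 15.1667
label in reader [ -0.3   0.2 -82.2] window [590.7  61.4 170.3]
tool shift needed [ 0.9 -0.2  2.1]
label in reader [ -1.7   0.2 -80.8] window [589.4  61.9 167.9]
tool shift needed [-1.  -0.2  1.6]
```

View pics/scan.png

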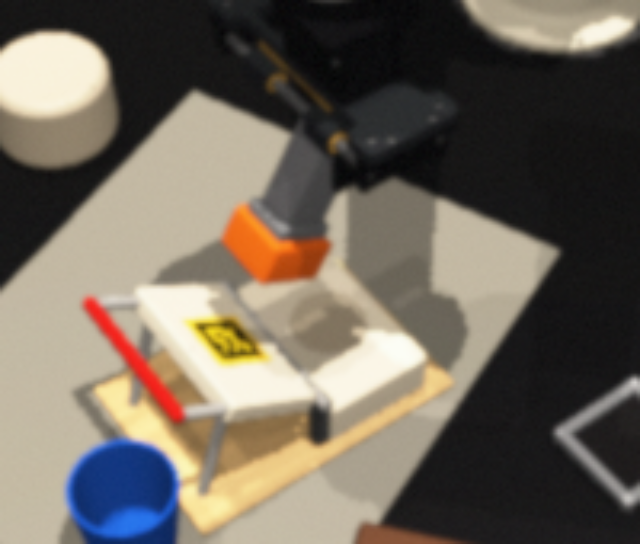

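The picture shows the tilted reader at (275,240) facing the label at (230,340). The numbers put the aim within about 2 mm at 80 mm. Holding still.

drive_tool(
  deltas=[
    [[0, 0, 0, 0], [0, 0, 0, 0], [0, 0, 0, 0], [0, 0, 0, 0], [0, 0, 0, 0]],
  ],
)

```text
time: 15.58
eef_pos: [538.4, 79.9, 248.5]
eef_rot: [-3.141, -0.0, -0.338]
ft_force: [0.8, 0.1, -1.7]
gripper_width: 0.386
grasp_force: 60.0
```

drive_tool(
  deltas=[
    [[0, 0, 0, 0], [0, 0, 0, 0], [0, 0, 0, 0], [0, 0, 0, 0], [0, 0, 0, 0]],
  ],
)

```text
time: 16.0
eef_pos: [538.3, 79.8, 248.2]
eef_rot: [-3.142, 0.0, -0.338]
ft_force: [0.2, -0.2, -2.3]
gripper_width: 0.388
grasp_force: 60.0
```

drive_tool(
  deltas=[
    [[0, 0, 0, 0], [0, 0, 0, 0], [0, 0, 0, 0], [0, 0, 0, 0], [0, 0, 0, 0]],
  ],
)

```text
time: 16.42
eef_pos: [538.3, 79.8, 248.2]
eef_rot: [3.142, 0.0, -0.338]
ft_force: [0.8, -0.2, -3.5]
gripper_width: 0.384
grasp_force: 60.0
```

drive_tool(
  deltas=[
    [[0, 0, 0, 0], [0, 0, 0, 0], [0, 0, 0, 0], [0, 0, 0, 0], [0, 0, 0, 0]],
  ],
)

```text
time: 16.83
eef_pos: [538.3, 79.8, 248.3]
eef_rot: [3.142, 0.0, -0.338]
ft_force: [0.2, -1.2, -2.2]
gripper_width: 0.388
grasp_force: 60.0
```

drive_tool(
  deltas=[
    [[0, 0, 0, 0], [0, 0, 0, 0], [0, 0, 0, 0], [0, 0, 0, 0], [0, 0, 0, 0]],
  ],
)

```text
time: 17.25
eef_pos: [538.3, 79.8, 248.3]
eef_rot: [3.142, 0.0, -0.338]
ft_force: [-0.5, -0.4, -1.7]
gripper_width: 0.388
grasp_force: 60.0
```

drive_tool(
  deltas=[
    [[0, 0, -9, 0], [0, 0, -9, 0], [0, 0, -9, 0], [0, 0, -3, 0], [0, 0, 0, 0]],
  ],
)

```text
time: 17.67
eef_pos: [539.0, 80.1, 280.2]
eef_rot: [-3.139, -0.003, -0.338]
ft_force: [-0.2, 0.1, -2.1]
gripper_width: 0.386
grasp_force: 60.0
```

```bash
python3 - <<'E'
from h import *
show(plan([415.5,355.3,275],-.338,15)[:1])
E
```

```text
[[-13.8, -14.6, 0.3, np.float64(0.0)]]
```

drive_tool(
  deltas=[
    [[-7, -7.4, 0, 0], [-13.8, -14.6, 0, 0], [-13.8, -14.6, 0, 0], [-13.8, -14.6, 0, 0], [-13.8, -14.6, 0, 0]],
  ],
)

```text
time: 18.08
eef_pos: [500.4, 163.5, 277.8]
eef_rot: [3.141, 0.001, -0.338]
ft_force: [-0.6, 0.4, -2.3]
gripper_width: 0.387
grasp_force: 60.0
```

drive_tool(
  deltas=[
    [[-13.8, -14.6, 0, 0], [-13.8, -14.6, 0, 0], [-13.8, -14.6, 0, 0], [-13.8, -14.6, 0, 0], [-13.8, -14.6, 0, 0]],
  ],
)

```text
time: 18.5
eef_pos: [459.4, 255.4, 277.8]
eef_rot: [3.141, 0.001, -0.338]
ft_force: [0.4, -0.3, -1.8]
gripper_width: 0.386
grasp_force: 60.0
```

drive_tool(
  deltas=[
    [[-13.8, -14.6, 0, 0], [-13.8, -14.6, 0, 0], [-13.8, -14.6, 0, 0], [-13.8, -14.6, 0, 0], [-10, -10.5, 0, 0]],
  ],
)

```text
time: 18.92
eef_pos: [420.6, 342.4, 277.8]
eef_rot: [3.141, 0.001, -0.337]
ft_force: [-0.3, -1.3, -2.1]
gripper_width: 0.387
grasp_force: 60.0
```

drive_tool(
  deltas=[
    [[-7, -7.5, 8, 0], [-3.5, -3.5, 15, 0], [0, 0, 15, 0], [0, 0, 15, 0], [0, 0, 10, 0]],
  ],
)

```text
time: 19.33
eef_pos: [414.7, 354.0, 212.9]
eef_rot: [3.138, 0.001, -0.338]
ft_force: [-0.6, 0.1, -2.3]
gripper_width: 0.387
grasp_force: 60.0
```

drive_tool(
  deltas=[
    [[0, 0, 0, 0], [0, 0, 0, 0], [0, 0, 0, 0]],
  ],
)

```text
time: 19.58
eef_pos: [416.1, 355.0, 216.1]
eef_rot: [-3.14, -0.001, -0.338]
ft_force: [1.1, 0.4, -1.7]
gripper_width: 0.387
grasp_force: 60.0
```

drive_tool(
  deltas=[
    [[2, 0, 25, 0], [0, 0, 25, 0], [0, 0, 25, 0], [0, 0, 20, 0], [0, 0, 8, 0]],
  ],
)

```text
time: 20.0
eef_pos: [416.9, 353.1, 110.4]
eef_rot: [3.139, 0.001, -0.339]
ft_force: [-0.6, -1.0, -1.4]
gripper_width: 0.388
grasp_force: 60.0
```

drive_tool(
  deltas=[
    [[0, 0, 5, 0], [0, 0, 1, 0], [0, 0, 0, 0]],
  ],
)

```text
time: 20.25
eef_pos: [418.2, 354.9, 107.5]
eef_rot: [-3.139, -0.001, -0.337]
ft_force: [0.2, -0.2, -2.1]
gripper_width: 0.388
grasp_force: 60.0
```

drive_tool(
  deltas=[
    [[0, 0, 0, 0], [0, 0, 0, 0], [0, 0, 0, 0]],
  ],
  grip_force=5,
)

```text
time: 20.5
eef_pos: [417.8, 354.5, 107.3]
eef_rot: [-3.14, -0.001, -0.338]
ft_force: [-0.5, -0.2, -1.4]
gripper_width: 0.387
grasp_force: 5.0
```

```bash
python3 - <<'E'
from h import *
tilt2();o=get_obs();print(o['eef_pos'],o['ft_force'])
E
```

```text
scene (np.int32(452), array([25. , 54.3]))
top (np.int32(150), array([48.7, 23.7]))
tilt,dx,d0 [-29.2  -5.5 100.9] [0.9  0.74] d fixed: [(np.float64(-1.602218041078059), -34, 101)] [(-44, np.float64(1.27)), (-40, np.float64(1.42)), (-36, np.float64(1.58)), (-32, np.float64(1.57)), (-28, np.float64(1.3)), (-24, np.float64(1.04))]
[417.60290549 354.31399526 106.842476  ] [ 0.63555595  1.26206015 -2.85739807]
```

drive_tool(
  deltas=[
    [[0, 0, 3, 0], [5, 0, -0.3, 0], [6, 0, -1, 0], [6, 0, -0.8, 0], [6, 0, -0.5, 0]],
  ],
)

```text
time: 21.02
eef_pos: [440.2, 346.7, 106.3]
eef_rot: [-3.14, -0.001, -0.338]
ft_force: [-0.4, 2.0, 0.9]
gripper_width: 0.388
grasp_force: 5.0
```

drive_tool(
  deltas=[
    [[6, 0, -0.2, 0], [0, 0, 0, 0]],
  ],
)

```text
time: 21.18
eef_pos: [446.6, 344.5, 106.4]
eef_rot: [-3.14, -0.001, -0.339]
ft_force: [1.2, 0.9, 0.4]
gripper_width: 0.385
grasp_force: 5.0
```

```bash
python3 - <<'E'
from h import *
tilt2();o=get_obs();print(o['eef_pos'],o['ft_force'])
E
```

```text
scene (np.int32(414), array([31.2, 53.2]))
top (np.int32(81), array([46.2, 27.4]))
tilt,dx,d0 [-16.7  -0.   99.7] [0.89 0.51] d fixed: [(np.float64(-1.3813206971355734), -16, 101)] [(-44, np.float64(0.54)), (-40, np.float64(0.57)), (-36, np.float64(0.61)), (-32, np.float64(0.66)), (-28, np.float64(0.78)), (-24, np.float64(0.96))]
[445.88964231 344.62312208 106.35219045] [2.31412804 0.00248091 1.49380624]
```

drive_tool(
  deltas=[
    [[6, 0, 0.4, 0], [6, 0, 0.8, 0], [6, 0, 1, 0], [5, 0, 1, 0], [4, 0, 0.8, 0]],
  ],
)

```text
time: 21.7
eef_pos: [470.9, 335.3, 101.8]
eef_rot: [-3.142, 0.0, -0.338]
ft_force: [0.1, 1.2, 0.4]
gripper_width: 0.396
grasp_force: 5.0
```

drive_tool(
  deltas=[
    [[0, 0, 0, 0], [0, 0, 0, 0]],
  ],
)

```text
time: 21.87
eef_pos: [470.5, 335.0, 101.7]
eef_rot: [3.141, 0.0, -0.338]
ft_force: [1.7, 0.2, -1.1]
gripper_width: 0.388
grasp_force: 5.0
```

```bash
python3 - <<'E'
from h import *
tilt2();o=get_obs();print(o['eef_pos'],o['ft_force'])
E
```

```text
scene (np.int32(374), array([37.8, 50.4]))Traceback (most recent call last):
  File "<stdin>", line 2, in <module>
  File "h.py", line 46, in tilt2
    cs=sorted(comps(M,20),key=lambda q:-q[0]); m=cs[0][2].astype(np.uint8)
                                                 ~~^^^
IndexError: list index out of range
```

drive_tool(
  deltas=[
    [[2, 0, 0, 0], [0, 0, 1.5, 0], [0, 0, 1, 0], [0, 0, 0, 0], [0, 0, 0, 0]],
  ],
)

```text
time: 22.38
eef_pos: [471.6, 334.4, 99.9]
eef_rot: [3.14, 0.001, -0.337]
ft_force: [-2.1, -0.8, 5.8]
gripper_width: 0.389
grasp_force: 5.0
```

```bash
python3 - <<'E'
from h import *
tilt2(('scene',));o=get_obs();print(o['eef_pos'],o['ft_force'],o['grasp_force'])
cv2.imwrite('pics/dk.png',cv2.resize(cv2.imread('pics/last_scene.png')[190:310,320:440],(600,600),interpolation=2))
E
```

```text
scene (np.int32(366), array([37.6, 49.4]))
tilt,dx,d0 [-5.6  3.5 93.7] [0.88] d fixed: [(np.float64(-0.825234168601393), 0, 97)] [(-44, np.float64(0.12)), (-40, np.float64(0.13)), (-36, np.float64(0.15)), (-32, np.float64(0.18)), (-28, np.float64(0.21)), (-24, np.float64(0.25))]
[471.56448561 334.35897321  99.93879743] [-2.52504005 -0.62464614  5.66162754] 4.999728079310444
```

View pics/dk.png

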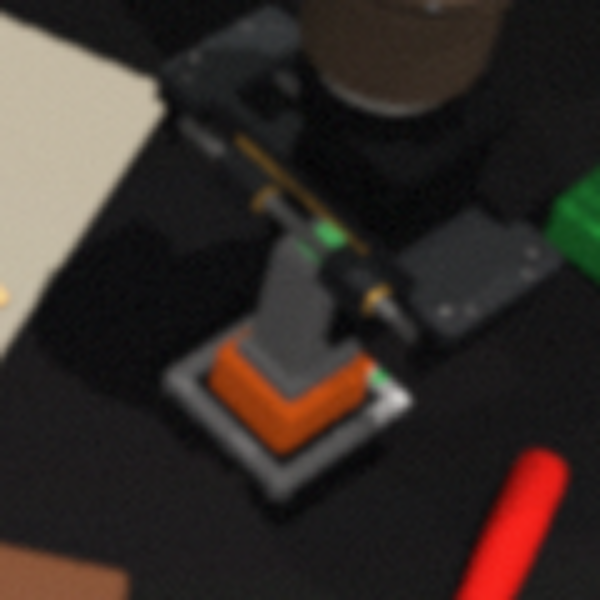

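The picture shows the reader upright with its head inside the dock rim at (290,410), and the dock floor is pushing back with about 6 N. I let it settle, then release and retreat upwards.

drive_tool(
  deltas=[
    [[1, 0, 0, 0], [0, 0, 0.5, 0], [0, 0, 0, 0], [0, 0, 0, 0], [0, 0, 0, 0]],
  ],
  grip_force=4,
)

```text
time: 22.85
eef_pos: [472.7, 334.0, 98.9]
eef_rot: [3.14, 0.001, -0.338]
ft_force: [-2.1, -1.6, 4.2]
gripper_width: 0.386
grasp_force: 4.0
```

drive_tool(
  deltas=[
    [[0, 0, 0, 0], [0, 0, 0, 0], [0, 0, 0, 0], [0, 0, 0, 0], [0, 0, 0, 0]],
  ],
  fingers=-1,
)

```text
time: 23.27
eef_pos: [473.2, 334.6, 98.8]
eef_rot: [-3.142, 0.0, -0.338]
ft_force: [-0.1, 0.0, 0.3]
gripper_width: 0.685
grasp_force: 0.0
```

drive_tool(
  deltas=[
    [[0, 0, 0, 0], [0, 0, 0, 0], [0, 0, 0, 0], [0, 0, -10, 0], [0, 0, -25, 0]],
  ],
)

```text
time: 23.68
eef_pos: [471.4, 332.8, 131.5]
eef_rot: [3.134, 0.004, -0.339]
ft_force: [-0.3, -0.1, -0.8]
gripper_width: 0.983
grasp_force: 0.0
```

drive_tool(
  deltas=[
    [[0, 0, -30, 0], [0, 0, -35, 0], [0, 0, -35, 0], [0, 0, 0, 0], [0, 0, 0, 0]],
  ],
)

```text
time: 24.1
eef_pos: [474.0, 335.5, 237.7]
eef_rot: [-3.135, -0.003, -0.338]
ft_force: [0.1, 0.8, -2.1]
gripper_width: 0.997
grasp_force: 0.0
```

```bash
python3 - <<'E'
from h import *
o=get_obs();print(o['eef_pos'],o['ft_force'],o['gripper_width'],o['time'])
p=camera_params('wrist');
for c in ('scene','top','wrist'):
    im=get_image(c);p=camera_params(c)
    if c=='wrist': cv2.imwrite('pics/w3.png',im)
    print(c,[(back(c,u,138,p)[:2].round(1)) for a,u,l in comps(hsv(im,(45,60,120),(75,255,255)),30)])
E
```

```text
[473.95778034 335.46230684 237.68572913] [ 0.06330915  0.76301054 -2.14160419] 0.9973558781478753 24.1
scene [array([342.1, 328.7]), array([286.6, 436.7]), array([375. , 457.2]), array([472.5, 333.1]), array([488. , 567.4])]
top [array([481.1, 566. ]), array([473.3, 335.4]), array([333.6, 295.3]), array([333. , 330.2]), array([288.5, 427. ])]
wrist [array([472.7, 333.1]), array([401.7, 307.7]), array([397.7, 312.9]), array([342.8, 328.8]), array([370.1, 404.9])]
```

View pics/w3.png

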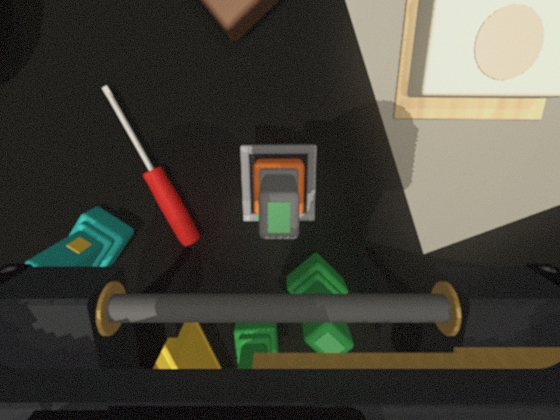

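The reader stands upright and centred in its dock at (278,200), with its grip top back where it started. Everything else is where it was.

drive_tool(
  deltas=[
    [[0, 0, 0, 0], [0, 0, 0, 0], [0, 0, 0, 0]],
  ],
)

```text
time: 24.5
eef_pos: [472.9, 334.3, 233.1]
eef_rot: [3.14, 0.001, -0.338]
ft_force: [-0.1, -0.5, 0.3]
gripper_width: 1.002
grasp_force: 0.0
```

```bash
python3 -c "
from cell import *
print(hand_in())"
```

```text
the job is handed in; nothing more can be done
None
```

I handed the job in at 24.5 s with no verdict returned: the flap is open on its back stop, the reader was held about 2 s at roughly 80 mm from the label, aimed within about 2 mm by my estimate, and it now stands released and upright in its dock.

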